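Shut the nail tin with its nested lids and take the outer cover off again

TASK

First stand the open nail tin upright on top of the narrow timber rail, centred across it, and let go of it. Then shut the tin with its nested pair of lids, still one inside the other: carry both together by the knob of the inner lid, seat them on the tin and let go. The outer cover is wanted elsewhere, so take it alone by its collar and lift it straight off, leaving the inner lid seated and undisturbed, and finish while still holding the cover level and still over the tin, well clear above the knob; leave the other things on the shelf alone.

Things in the scene. Friction and masses are not known exactly. Their poses are not given: they have to be found in the camera images.
- rail: Bare softwood rail screwed down to the shelf, 38 mm wide (its x), 260 mm long (its y), 64 mm high, flat on top. Fixed in a run, its place and yaw vary. Origin: centre of its underside; z up.
- tin: Open round bare-steel tin with loose nails in the bottom: 60 mm outer diameter, 70 mm high, wall 3 mm (mouth 54 mm across), about 0.35 kg, low centre of mass; free inside above 45 mm. Starts standing on the shelf. Origin: centre of its underside; z up the axis.
- inner_lid: Aluminium lid, 0.13 kg, starts on the shelf inside the outer lid. Origin: centre of underside, z up. Tapered plug, 44 mm diameter at the bottom, 50 mm at height 12; flange 64 mm diameter, height 12 to 16, sits on the tin's rim (origin then 58 mm above the tin's); round knob post 20 mm diameter, height 16 to 76, its top 32 mm standing out of the outer lid's collar. Lifting it carries both lids.
- outer_lid: Steel cover, 0.12 kg, lying loosely over the inner lid. Origin: centre of its lower edge, 6 mm above the inner lid's origin when nested; z up. Skirt 76 mm outer, 70 mm inner diameter, height 0 to 10; top plate height 10 to 14, lies on the inner flange; collar (upright tube) 44 mm outer, 30 mm inner diameter, height 14 to 38; the knob stands through it with 5 mm play all round.
- jar: Bystander: closed glass baby-food jar of nails, 58 mm diameter, 72 mm high. Origin: centre of underside.
- bowl: Bystander: steel bowl, 120 mm across, 35 mm high. Origin: centre of underside.
- stud_finder: Bystander: blue plastic stud finder lying flat, 150 x 68 x 26 mm, long along its x. Origin: centre of underside.
- clamp: Bystander: aluminium C-clamp lying flat, about 95 x 160 mm, 14 mm high. Origin: at the middle of its C, on the underside.
There are look-alikes about, which are no part of the job. Leave any blue look-alike of the outer_lid alone. What is shaped like the inner_lid but orange or purple is not meant.

How it is judged:
By the outcome, as a careful person would: the job done as asked, in the order asked, and still so for the second after the job is handed in, while the arm keeps its last pose, push and grip.
It also fails if it takes over 66 s, if anything falls off the work surface, if the arm or the gripper's body presses on something with over 40 N, if the wrist force passes 120 N, or if a joint passes its speed limit or range.

ROBOT

A 7-joint arm with a two-finger parallel gripper is mounted at the origin on the work surface. World frame = base frame: x ahead of the robot, y to its left, z up, the work surface at z = 0. Lengths are in m, angles in degrees, forces in N, time in s.
With the tool pointing down it reaches from about 0.425 to 0.975 m from the base axis. Payload 16.7 kg.
Tool frame: the origin (TCP) lies midway between the tips of the shut fingers; the grasp point (between the pads) lies 19 mm behind it; z points along the fingers, y is the line along which they close (so a half turn about z gives the same grasp; the last joint's range is limited). The gripper opens to 85 mm and grips with 20 to 120 N. Pads are 22 mm wide; open, the fingers measure 114 mm over their backs; the gripper's body (76 mm by 85 mm) begins 54 mm behind the grasp point. The pads swing forward as they close: fully open they stand 13 mm farther back than shut.
Start: joints at [-83.852, 24.414, 4.234, 92.017, -1.954, 63.644, -3.845], TCP at [0.171, 0.653, 0.231] pointing down, gripper open.
Joint ranges: [-163.25, 163.25], [-28.42, 122.38], [-70.27, 78.77], [12.13, 141.07], [-58.53, 238.53], [9.26, 117.41], [-156.51, 156.51]. Speed limits (degrees/s): [108.29, 108.29, 136.94, 136.94, 172.46, 172.46, 172.46].

INTERFACE

Orientations are given as a 3x3 rotation matrix whose columns are the frame's x, y, z axes.
In Python, from cell import status, imaging, job gives the robot as it stands.
- The arm moves only by the shell command python3 -m jog 'ROWS' [OPENING] [FORCE]. ROWS is JSON, a list of rows, each a list of 2 entries, a list of its own where there are three numbers: the shift along the tool's x, y, z in mm, then the turn, a rotation vector about the tool's x, y, z in degrees. A call has 1 to 8 rows; each row shifts and turns the commanded pose from where the row before left it, along the tool's axes as they then stand; what a row does not reach is not made up. A row lasts 1/12 s, in which the tool goes at most 41.7 mm and 7.16 degrees, less where a joint would pass 70% of its speed; a pose out of reach is approached as far as the arm can. A call is refused whole if a number of a shift passes 41.7 or a number of a turn 7.16, either way. A call with a gripper value outside its range is refused whole. OPENING is the opening, from 0 (shut) to 1 (fully open), set as the call begins (- or left out, the last holds). The fingers move at their own pace and stop on an object; FORCE is the grip in N (left out, the last holds). Time passes only in rows, so rows that do not move let the fingers close. It gives the time, the measured TCP pose, the force, the opening and the grip force at its end, in the units of the state.
- status.state(): the state, without advancing time (a new reading comes with each control period).
- imaging.snapshot(name): name is "scene" or "top" or "wrist"; returns the picture (384x512x3 uint8, red, green, blue); there is no depth.
- imaging.camera_params(name): a dict with "fx", "fy", "cx", "cy" (pixels), "view" (4x4, takes a point from world to camera coordinates). Camera axes: x right, y down, z forward; pixel columns grow to the right and rows downward; lengths in m; the calibration is good to about 2 mm. A picture is of the moment at which its call begins: read the wrist's pose just before it. camera_params takes no time and is no camera call; for the wrist camera it gives the pose at the moment of the call.
- job.hand_in(): hands the job in; it is judged then, once.
The state is a dict: "time": time; "joints": joint angles; "joint_vel": joint speeds; "effort": joint torques, N m; "eef_pos": TCP position; "ee_rot": TCP orientation; "ft_force": force on the tool from outside, world axes, zero at the start; "moment": the same for the moment, N m; "finger_gap": opening from 0.0 (shut) to 1.0 (fully open); "grip_force": force on a finger pad.
Only numpy, scipy, OpenCV 4.12 (cv2) and the standard library are available. Lean on these libraries where they do the work, as an engineer would, in place of code of your own. Each camera call takes 0.05 s, during which the arm holds its last target. There are 200 camera calls.

## Working session

There is one attempt and no reset: what is moved stays moved. The work goes in short steps, Python scripts to look and compute and a shell command to move; the robot and the scene stay as the last step left them, time stands still between calls to the robot, and variables do not carry over. Pictures are saved under pics/ and viewed, at most 14 in all, crops included, and the job is handed in when it is done.

```bash
mkdir -p pics; ls; cat > h.py <<'E'
import numpy as np, cv2
from cell import status, imaging, job
def snap(n,f=None):
    p=imaging.camera_params(n); im=imaging.snapshot(n)
    if f: cv2.imwrite('pics/'+f, cv2.cvtColor(im,cv2.COLOR_RGB2BGR))
    return im,p
def ray(p,u,v):
    V=np.array(p['view']);R=V[:3,:3];c=-R.T@V[:3,3]
    d=R.T@np.array([(u-p['cx'])/p['fx'],(v-p['cy'])/p['fy'],1]);return c,d
def onz(p,u,v,z):
    c,d=ray(p,u,v);return c+d*(z-c[2])/d[2]
def proj(p,X):
    V=np.array(p['view']);q=V[:3,:3]@np.array(X)+V[:3,3];return np.array([p['fx']*q[0]/q[2]+p['cx'],p['fy']*q[1]/q[2]+p['cy']])
def tri(*rs):
    A=np.zeros((3,3));b=np.zeros(3)
    for c,d in rs:
        d=d/np.linalg.norm(d);M=np.eye(3)-np.outer(d,d);A+=M;b+=M@c
    return np.linalg.solve(A,b)
E
python3 - <<'E'
from h import *
a,p=snap('scene','s1.png');b,q=snap('top','t1.png')
cv2.imwrite('pics/a.png',cv2.cvtColor(np.vstack([a,b])[:, :, :],cv2.COLOR_RGB2BGR)[:600])
for x in(p,q):print({k:np.round(v,3).tolist() for k,v in x.items()})
s=status.state();print(s)
E
```

```text
pics
{'fx': 403.698, 'fy': 403.698, 'cx': 257.484, 'cy': 190.86, 'view': [[-0.744, 0.668, -0.012, 0.455], [0.371, 0.398, -0.839, -0.177], [-0.556, -0.629, -0.544, 1.438], [0.0, 0.0, 0.0, 1.0]]}
{'fx': 485.116, 'fy': 485.116, 'cx': 259.104, 'cy': 199.286, 'view': [[-0.018, -1.0, 0.002, 0.002], [-0.984, 0.018, -0.177, 0.596], [0.177, -0.005, -0.984, 1.388], [0.0, 0.0, 0.0, 1.0]]}
{'time': 0.1, 'joints': array([-83.85110204,  24.44750644,   4.23153678,  92.04761784,
        -1.95260472,  63.64424046,  -3.84596793]), 'joint_vel': array([ 0.0173018 , -0.08601905, -0.10184212, -0.12185512, -0.00502914,
       -0.03860667,  0.11707258]), 'effort': array([ 8.49313888e-03, -9.51538610e+01,  3.77148181e+00, -4.64405107e+01,
        1.97440147e-02,  6.57446755e-03,  5.54438202e-05]), 'eef_pos': array([0.17139219, 0.65250057, 0.23067128]), 'ee_rot': array([[-9.67190768e-01,  2.54051136e-01, -1.97478756e-04],
       [ 2.54051192e-01,  9.67190082e-01, -1.15651446e-03],
       [-1.02814320e-04, -1.16873983e-03, -9.99999312e-01]]), 'ft_force': array([-0.67201763, -1.19701641, -0.45502436]), 'moment': array([-1.37468133e-05,  3.05762629e-02,  2.80844539e-02]), 'grip_force': 0.0, 'finger_gap': 0.996076082591373}
```

View pics/s1.png

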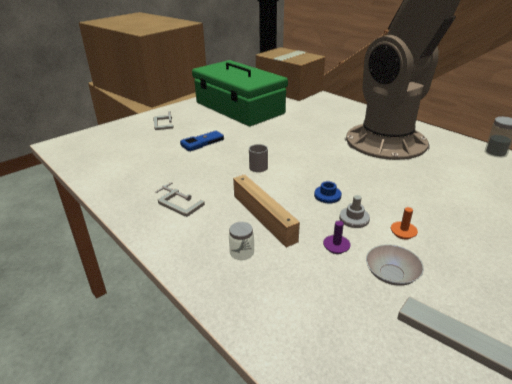

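View pics/t1.png

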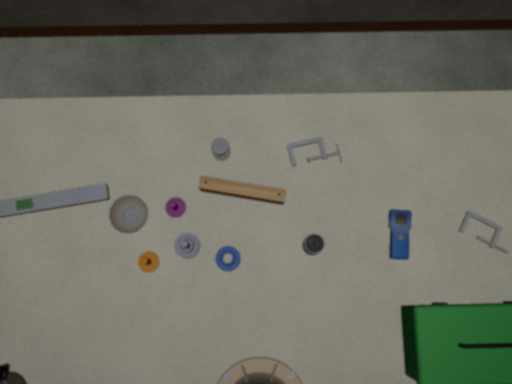

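The scene shows the tin at (258,158), the rail at (265,207) and the nested lids at (355,212). In the top view the tin is at (314,244), the rail at (242,190) and the lids at (187,245). Next I'll enlarge the relevant areas.

```bash
python3 - <<'E'
from h import *
s=cv2.imread('pics/s1.png');t=cv2.imread('pics/t1.png')
def c(im,u,v,r=25,k=8): return cv2.resize(im[v-r:v+r,u-r:u+r],(400,300) if 0 else (300,300),interpolation=cv2.INTER_NEAREST)
cv2.imwrite('pics/z1.png',np.vstack([np.hstack([c(s,258,158),c(s,355,210)]),np.hstack([c(t,314,244),c(t,187,245)])]))
# rail mask
p=imaging.camera_params('scene');q=imaging.camera_params('top')
for n,im,P in(('s',s,p),('t',t,q)):
    hsv=cv2.cvtColor(im,cv2.COLOR_BGR2HSV)
    m=cv2.inRange(hsv,(8,90,60),(25,255,255))
    k,l,st,ce=cv2.connectedComponentsWithStats(m)
    for i in range(1,k):
        if st[i,4]>150: print(n,st[i],ce[i].round(1))
E
```

```text
s [ 256    0  147  104 9313] [328.2  44.3]
s [ 416    0   96  142 9735] [472.3  70.4]
s [   79    12   127   112 10501] [140.6  61.9]
s [  54  177   52  121 1559] [ 82.1 240.5]
s [ 234  176   65   71 1961] [266.6 210.5]
s [391 207  27  32 483] [404.6 225.8]
t [ 200  177   85   27 1127] [242.1 189.7]
t [138 251  21  22 349] [148.2 261.5]
```

View pics/z1.png

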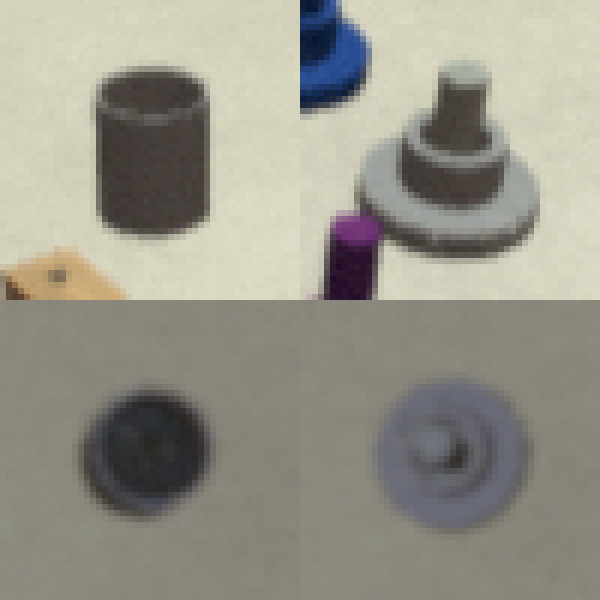

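The enlarged crops put the rim centre at scene (257.8,148.3) and top (314.8,242.3). The knob top is at scene (356.8,196.7) and top (183.5,242.8). I'll triangulate these and the rail.

```bash
python3 - <<'E'
from h import *
s=cv2.imread('pics/s1.png');t=cv2.imread('pics/t1.png')
p=imaging.camera_params('scene');q=imaging.camera_params('top')
print('rim',tri(ray(p,257.8,148.3),ray(q,314.8,242.3)),onz(q,314.8,242.3,.07),onz(p,257.8,148.3,.07))
print('knob',tri(ray(p,356.8,196.7),ray(q,183.5,242.8)),onz(q,183.5,242.8,.076),onz(p,356.8,196.7,.076))
# plate of outer lid, in top view: bright disc outline
for n,im,P,u,v in(('s',s,p,266,208),('t',t,q,242,190)):
    r=48;c=im[v-r:v+r,u-r:u+r];
    hsv=cv2.cvtColor(im,cv2.COLOR_BGR2HSV)
    for lo in (60,105,130,160):
        m=cv2.inRange(hsv,(8,70,lo),(25,255,255));k,l=cv2.connectedComponents(m)
        m=(l==l[v,u]).astype(np.uint8)
        if l[v,u]==0: print(n,lo,'none');continue
        R=cv2.minAreaRect(cv2.findNonZero(m)); B=cv2.boxPoints(R)
        print(n,lo,m.sum(),np.round(R[1],1),[np.round(onz(P,*b,.064)[:2],4).tolist() for b in B])
        h=cv2.approxPolyDP(cv2.convexHull(cv2.findNonZero(m)),2.5,True)[:,0]
        print('  poly',h.tolist(),[np.round(onz(P,*b,.064)[:2],4).tolist() for b in h])
c=np.hstack([cv2.resize(s[170:255,225:310],(400,400),interpolation=0),cv2.resize(t[147:232,200:285],(400,400),interpolation=0)])
cv2.imwrite('pics/z2.png',c)
print(p['view'][:0])
E
```

```text
rim [ 0.46232609 -0.16567779  0.07125299] [ 0.46377166 -0.16721133  0.07      ] [ 0.45973327 -0.16576516  0.07      ]
knob [0.46823018 0.21097507 0.07818383] [0.46858325 0.21108053 0.076     ] [0.46518006 0.20939089 0.076     ]
s 60 2051 [89.1 26.9] [[0.6642, -0.0673], [0.5609, -0.1107], [0.6437, 0.207], [0.7216, 0.2231]]
  poly [[296, 242], [287, 246], [235, 196], [234, 178], [245, 175], [298, 221]] [[0.6919, 0.217], [0.7158, 0.213], [0.6746, -0.0146], [0.6199, -0.0859], [0.5872, -0.0775], [0.6335, 0.168]]
s 105 889 [77.8 12.8] [[0.63, -0.081], [0.5794, -0.1056], [0.633, 0.1715], [0.6732, 0.1831]]
  poly [[298, 223], [286, 227], [234, 178], [245, 175]] [[0.6391, 0.1733], [0.6702, 0.1649], [0.6199, -0.0859], [0.5872, -0.0775]]
s 130 862 [77.  12.7] [[0.6246, -0.0837], [0.574, -0.1073], [0.633, 0.1697], [0.6729, 0.1807]]
  poly [[298, 222], [285, 226], [234, 178], [245, 175]] [[0.6363, 0.1706], [0.6693, 0.1607], [0.6199, -0.0859], [0.5872, -0.0775]]
s 160 none
t 60 1258 [86.6 15. ] [[0.6257, 0.1724], [0.6704, 0.1653], [0.6227, -0.0876], [0.5785, -0.0791]]
  poly [[283, 202], [202, 190], [199, 182], [204, 176], [284, 189]] [[0.5846, -0.0788], [0.6249, 0.1597], [0.6492, 0.1687], [0.6672, 0.1539], [0.6236, -0.0828]]
t 105 1047 [86.6 12.2] [[0.634, 0.1711], [0.6704, 0.1653], [0.6227, -0.0876], [0.5867, -0.0807]]
  poly [[282, 201], [199, 187], [199, 182], [204, 176], [284, 189]] [[0.5876, -0.076], [0.6341, 0.1686], [0.6492, 0.1687], [0.6672, 0.1539], [0.6236, -0.0828]]
t 130 503 [86.6  7.1] [[0.637, 0.1706], [0.6581, 0.1673], [0.6105, -0.0853], [0.5896, -0.0813]]
  poly [[284, 199], [199, 186], [199, 182], [283, 194]] [[0.5935, -0.082], [0.6371, 0.1686], [0.6492, 0.1687], [0.6086, -0.0795]]
t 160 none
[]
```

View pics/z2.png

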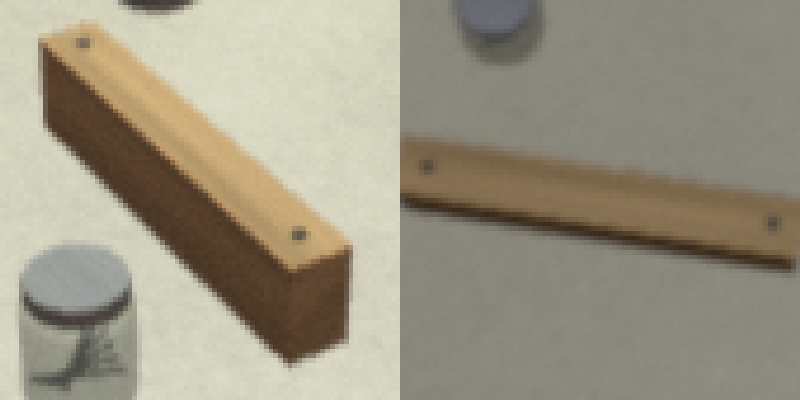

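Both views agree that the rail's centre is about (0.629,0.043), turned about -10.8°. The tin is near (0.463,-0.166) and the knob near (0.467,0.210). I'll move near the lids and take a wrist picture on the way.

```bash
python3 -m jog '[[[-26,-19,0],[0,0,0]],[[-26,-19,0],[0,0,0]],[[-26,-19,0],[0,0,0]],[[-26,-19,0],[0,0,0]],[[-26,-19,0],[0,0,0]],[[-26,-19,0],[0,0,0]],[[-26,-19,0],[0,0,0]],[[-26,-19,0],[0,0,0]]]'
python3 -m jog '[[[-26,-19,0],[0,0,0]],[[-26,-19,0],[0,0,0]],[[-26,-19,0],[0,0,0]],[[-26,-19,0],[0,0,0]],[[-26,-19,0],[0,0,0]],[[-26,-19,0],[0,0,0]],[[-26,-19,0],[0,0,0]],[[-20,-15,0],[0,0,0]]]'
cat >> h.py <<'E'
def tooldelta(target,pos=None,R=None):
    s=status.state();d=np.array(target)-s['eef_pos'];return (np.array(s['ee_rot']).T@d*1000).round(1)
E
python3 - <<'E'
from h import *
a,p=snap('wrist','w1.png')
print(np.round(p['view'],3),p['fx'],p['cx'],p['cy'],status.state()['eef_pos'],status.state()['ee_rot'].round(3))
V=np.array(p['view']);print(-V[:3,:3].T@V[:3,3]); print(proj(p,[.4668,.21,.076]),proj(p,[.629,.043,.064]))
E
```

```text
time: 0.77
eef_pos: [0.3347, 0.4515, 0.2311]
ee_rot: [[-0.967, 0.254, -0.0], [0.254, 0.967, -0.0], [0.0, -0.0, -1.0]]
ft_force: [0.7, 0.5, 0.1]
finger_gap: 1.004
grip_force: 0.0
time: 1.43
eef_pos: [0.4931, 0.2561, 0.2312]
ee_rot: [[-0.967, 0.255, 0.0], [0.255, 0.967, -0.001], [-0.0, -0.0, -1.0]]
ft_force: [0.0, 0.6, -0.0]
finger_gap: 0.998
grip_force: 0.0
[[ 0.256  0.967 -0.002 -0.373]
 [ 0.927 -0.245  0.284 -0.43 ]
 [ 0.274 -0.075 -0.959  0.264]
 [ 0.     0.     0.     1.   ]] 320.21034992728346 256.1923361164625 189.65622626228546 [0.49562285 0.25216636 0.23137795] [[-0.966  0.26   0.001]
 [ 0.26   0.966 -0.002]
 [-0.002 -0.001 -1.   ]]
[0.4223307  0.27489346 0.37427674]
[202.67145239 160.44329254] [109.28584529 327.75848001]
```

View pics/w1.png

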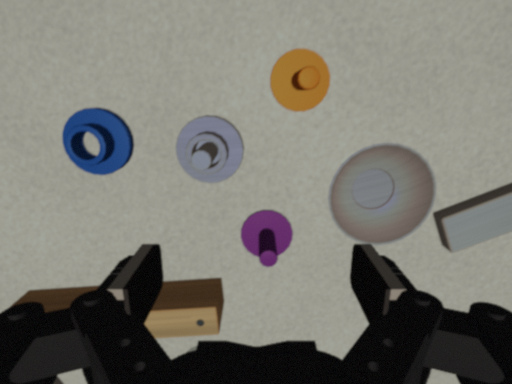

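The wrist view shows the knob top at (202,160), within a pixel of the prediction of (202.7,160.4). So the knob is located to about 1 mm. Next is the tin.

```bash
python3 -m jog '[[[-6.5,-35,0],[0,0,0]],[[-6.5,-35,0],[0,0,0]],[[-6.5,-35,0],[0,0,0]],[[-6.5,-35,0],[0,0,0]],[[-6.5,-35,0],[0,0,0]],[[-6.5,-35,0],[0,0,0]]]' >/dev/null
python3 - <<'E'
from h import *
snap('wrist','wr.png'); p=imaging.camera_params('wrist'); np.save('wr.npy',p,allow_pickle=True)
E
python3 -m jog '[[[-6.5,-35,0],[0,0,0]],[[-6.5,-35,0],[0,0,0]],[[-6.5,-35,0],[0,0,0]],[[-6.5,-35,0],[0,0,0]],[[-6.5,-35,0],[0,0,0]],[[-5,-20,0],[0,0,0]],[[0,0,0],[0,0,0]],[[0,0,0],[0,0,0]]]'
python3 - <<'E'
from h import *
a,p=snap('wrist','w2.png'); np.save('w2.npy',p,allow_pickle=True)
print(proj(p,[.462,-.166,.07])); print(tooldelta([.4625,-.166,.231]))
b=cv2.imread('pics/wr.png');a=cv2.imread('pics/w2.png')
cv2.imwrite('pics/z3.png',np.hstack([cv2.resize(b,(400,300)),cv2.resize(a,(400,300))]))
cv2.imwrite('pics/z4.png',np.hstack([cv2.resize(a[100:260,180:340],(480,480),interpolation=0)]))
E
```

```text
time: 2.7
eef_pos: [0.4626, -0.1534, 0.2312]
ee_rot: [[-0.967, 0.256, -0.0], [0.256, 0.967, -0.0], [0.0, -0.0, -1.0]]
ft_force: [0.8, 1.2, 0.2]
finger_gap: 0.998
grip_force: 0.0
[244.1938078  175.70614396]
[ -3.2 -13.4   0.1]
```

View pics/z3.png

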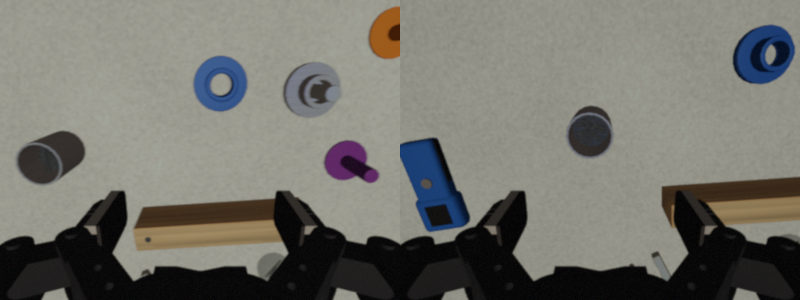

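Left is en route and right is near the tin, whose rim centre is at about full-image (243,168). I'll fit the rim and the rail edges.

```bash
python3 - <<'E'
from h import *
P1=np.load('wr.npy',allow_pickle=True).item();P2=np.load('w2.npy',allow_pickle=True).item()
rs=[]
for f,P,seed,side in(('w2',P2,(243,172),1),('wr',P1,(50,208),0)):
    im=cv2.imread(f'pics/{f}.png');bg=cv2.GaussianBlur(im,(3,3),0).max(2)
    hsv=cv2.cvtColor(im,cv2.COLOR_BGR2HSV)
    x,y=seed;dn=np.abs(im.astype(int)-np.median(im[y-70:y+60,max(0,x-60):x+90].reshape(-1,3),0)).sum(2)
    m=(dn>50).astype(np.uint8);k,l=cv2.connectedComponents(m);m=(l==l[y,x]).astype(np.uint8)
    m=cv2.morphologyEx(m,cv2.MORPH_CLOSE,np.ones((5,5)))
    h=max(cv2.findContours(m,0,cv2.CHAIN_APPROX_NONE)[0],key=cv2.contourArea)[:,0].astype(float)
    print(f,h.min(0),h.max(0))
    # outer rim (r=.03,z=.07): points on plane z=.07, near half of outline -> circle fit
    X=np.array([onz(P,u,v,.07)[:2] for u,v in h]);
    V=np.array(P['view']);c=-V[:3,:3].T@V[:3,3]
    cen=np.array([.4625,-.166])
    for _ in range(20):
        d=(c[:2]-cen);d/=np.linalg.norm(d);s=X[(X-cen)@d>0.0]
        A=np.c_[2*s,np.ones(len(s))];w=np.linalg.lstsq(A,(s**2).sum(1),rcond=None)[0];cen=w[:2];r=np.sqrt(w[2]+cen@cen)
    print(cen,r,len(s)); u,v=proj(P,[*cen,.07]);rs.append(ray(P,u,v))
print('tri',tri(*rs))
# rail in wr: top face bright edges along columns
im=cv2.imread('pics/wr.png');hsv=cv2.cvtColor(im,cv2.COLOR_BGR2HSV)
for col in range(200,345,30):
    print(col,[(r,int(hsv[r,col,2]),int(hsv[r,col,1])) for r in range(255,325,3)])
E
```

```text
w2 [212. 135.] [273. 202.]
[ 0.44863153 -0.16208472] 0.025527594569287937 75
wr [ 20. 167.] [109. 237.]
[ 0.44789651 -0.13307953] 0.024316744559860524 69
tri [ 0.45709999 -0.16679497  0.01633117]
200 [(255, 156, 18), (258, 156, 16), (261, 156, 18), (264, 96, 58), (267, 70, 135), (270, 64, 147), (273, 63, 146), (276, 59, 143), (279, 63, 138), (282, 63, 142), (285, 70, 138), (288, 70, 138), (291, 143, 125), (294, 152, 99), (297, 149, 99), (300, 148, 98), (303, 157, 99), (306, 153, 100), (309, 148, 100), (312, 139, 99), (315, 138, 102), (318, 145, 90), (321, 158, 19), (324, 156, 16)]
230 [(255, 157, 19), (258, 155, 16), (261, 133, 29), (264, 70, 135), (267, 67, 129), (270, 65, 141), (273, 64, 131), (276, 58, 145), (279, 65, 145), (282, 61, 146), (285, 70, 138), (288, 99, 137), (291, 155, 102), (294, 151, 100), (297, 149, 101), (300, 158, 98), (303, 157, 99), (306, 151, 100), (309, 141, 101), (312, 134, 105), (315, 145, 102), (318, 151, 32), (321, 153, 18), (324, 155, 18)]
260 [(255, 156, 18), (258, 152, 18), (261, 77, 109), (264, 69, 137), (267, 64, 135), (270, 64, 135), (273, 60, 136),
[... 366 characters left out ...]
0, 61, 138), (273, 63, 138), (276, 63, 130), (279, 65, 141), (282, 66, 139), (285, 130, 127), (288, 152, 99), (291, 151, 98), (294, 148, 102), (297, 158, 97), (300, 155, 99), (303, 146, 100), (306, 135, 102), (309, 132, 104), (312, 148, 98), (315, 157, 19), (318, 158, 18), (321, 158, 16), (324, 152, 18)]
320 [(255, 141, 22), (258, 67, 145), (261, 69, 140), (264, 65, 141), (267, 60, 145), (270, 63, 134), (273, 64, 135), (276, 66, 135), (279, 66, 143), (282, 86, 136), (285, 148, 103), (288, 152, 97), (291, 147, 101), (294, 155, 99), (297, 153, 100), (300, 148, 100), (303, 139, 101), (306, 128, 104), (309, 144, 99), (312, 152, 42), (315, 158, 18), (318, 150, 17), (321, 156, 18), (324, 160, 18)]
```

```bash
python3 - <<'E'
from h import *
P=np.load('w2.npy',allow_pickle=True).item();q=imaging.camera_params('top');p=imaging.camera_params('scene')
im=cv2.imread('pics/w2.png')
x,y=243,172;dn=np.abs(im.astype(int)-np.median(im[y-70:y+60,x-60:x+90].reshape(-1,3),0)).sum(2)
m=(dn>50).astype(np.uint8);k,l=cv2.connectedComponents(m);m=(l==l[y,x]).astype(np.uint8);m=cv2.morphologyEx(m,cv2.MORPH_CLOSE,np.ones((5,5)))
h=max(cv2.findContours(m,0,cv2.CHAIN_APPROX_NONE)[0],key=cv2.contourArea)[:,0].astype(float)
V=np.array(P['view']);c=-V[:3,:3].T@V[:3,3]
X=np.array([onz(P,u,v,.07)[:2] for u,v in h]);cen=np.array([.4625,-.166])
for _ in range(20):
    d=cen-c[:2];d/=np.linalg.norm(d);s=X[(X-cen)@d>0]
    A=np.c_[2*s,np.ones(len(s))];w=np.linalg.lstsq(A,(s**2).sum(1),rcond=None)[0];cen=w[:2];r=np.sqrt(w[2]+cen@cen)
print('tin',cen,r);u,v=proj(P,[*cen,.07]);print(u,v,'tri w/top',tri(ray(P,u,v),ray(q,314.8,242.3)),'all',tri(ray(P,u,v),ray(q,314.8,242.3),ray(p,257.8,148.3)))
print(tooldelta([*cen,.045]))
hsv=cv2.cvtColor(im,cv2.COLOR_BGR2HSV)
a=[];b=[]
for col in range(375,512,4):
    cv=hsv[:,col,2].astype(int);sa=hsv[:,col,1].astype(int)
    rail=np.where((sa[200:330]>65)&(cv[200:330]>45))[0]+200
    if len(rail)<10: continue
    top=[r for r in rail if cv[r]>110]
    a.append(onz(P,col,min(top)-.5,.064)[:2]);b.append(onz(P,col,max(top)+.5,.064)[:2])
for e in(a,b):
    e=np.array(e);f=cv2.fitLine(e.astype(np.float32),cv2.DIST_HUBER,0,.001,.001).ravel();print('edge',len(e),f, 'x at y=.043',f[2]+f[0]/f[1]*(.043-f[3]),'x at y=-.02',f[2]+f[0]/f[1]*(-.02-f[3]))
E
```

```text
tin [ 0.45964242 -0.16727557] 0.02904473515570151
242.28949293935955 173.7657753497471 tri w/top [ 0.46641946 -0.17067335  0.03960004] all [ 0.46109703 -0.1666761   0.07015751]
[ -0.9 -15.3 186.1]Traceback (most recent call last):
  File "<stdin>", line 21, in <module>
ValueError: min() iterable argument is empty
```

The tin is at (0.461,-0.167), and the rim's triangulated height of 0.070 checks out. I'll descend and grasp it.

```bash
python3 -m jog '[[[-1,-7,25],[0,0,0]],[[-1,-6.5,30],[0,0,0]],[[0,0,35],[0,0,0]],[[0,0,35],[0,0,0]],[[0,0,30],[0,0,0]],[[0,0,30],[0,0,0]],[[0,0,20],[0,0,0]],[[0,0,4],[0,0,0]]]' 
python3 -m jog '[[[0,0,0],[0,0,0]],[[0,0,0],[0,0,0]],[[0,0,0],[0,0,0]],[[0,0,0],[0,0,0]],[[0,0,0],[0,0,0]],[[0,0,0],[0,0,0]],[[0,0,0],[0,0,0]],[[0,0,0],[0,0,0]]]' 0 60
```

```text
time: 3.42
eef_pos: [0.4598, -0.1643, 0.0193]
ee_rot: [[-0.968, 0.252, -0.005], [0.252, 0.968, 0.001], [0.005, -0.0, -1.0]]
ft_force: [-1.5, 0.9, -0.2]
finger_gap: 1.005
grip_force: 0.0
time: 4.08
eef_pos: [0.4623, -0.1659, 0.0238]
ee_rot: [[-0.967, 0.254, 0.002], [0.254, 0.967, 0.0], [-0.002, 0.001, -1.0]]
ft_force: [-3.2, 1.9, 12.9]
finger_gap: 0.7
grip_force: 66.2
```

```bash
python3 -m jog '[[[0,0,-10],[0,0,0]],[[0,0,-25],[0,0,0]],[[0,0,-35],[0,0,0]],[[0,0,-38],[0,0,0]],[[0,0,-38],[0,0,0]],[[0,0,-35],[0,0,0]],[[0,0,-25],[0,0,0]],[[0,10,0],[0,0,0]]]' 
python3 -m jog '[[[-10,20,0],[0,0,0]],[[-18,35,0],[0,0,0]],[[-18,36,0],[0,0,0]],[[-18,36,0],[0,0,0]],[[-18,36,0],[0,0,0]],[[-18,36,0],[0,0,0]],[[-12,25,0],[0,0,0]],[[-7,10,0],[0,0,0]]]'
python3 -m jog '[[[0,0,0],[0,0,0]],[[0,0,0],[0,0,0]]]'
python3 - <<'E'
from h import *
a,p=snap('wrist','w3.png'); np.save('w3.npy',p,allow_pickle=True)
snap('top','t3.png');snap('scene','s3.png')
E
```

```text
time: 4.75
eef_pos: [0.4655, -0.1586, 0.2341]
ee_rot: [[-0.966, 0.257, 0.008], [0.257, 0.966, 0.0], [-0.008, 0.002, -1.0]]
ft_force: [1.0, -0.8, -3.3]
finger_gap: 0.699
grip_force: 66.4
time: 5.42
eef_pos: [0.6398, 0.0446, 0.2279]
ee_rot: [[-0.968, 0.25, -0.0], [0.25, 0.968, 0.001], [0.0, 0.0, -1.0]]
ft_force: [-0.8, -0.5, -3.9]
finger_gap: 0.703
grip_force: 66.3
time: 5.58
eef_pos: [0.638, 0.0397, 0.2281]
ee_rot: [[-0.967, 0.254, -0.001], [0.254, 0.967, -0.001], [0.001, -0.001, -1.0]]
ft_force: [-0.7, -1.0, -4.4]
finger_gap: 0.695
grip_force: 66.2
```

View pics/w3.png

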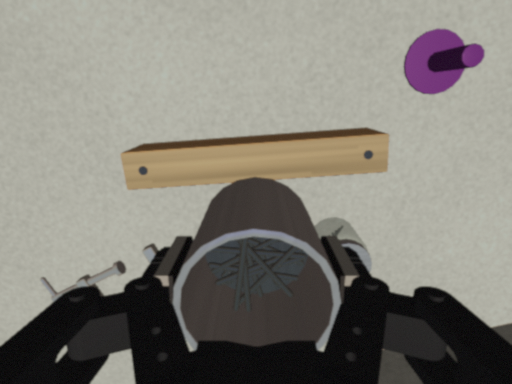

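The view is clean: the rail's top-face corners are at about (122,153), (388,135), (388,170) and (129,189). The tin hangs upright and its rim arc tops out at about (257,229). I'll measure both.

```bash
python3 - <<'E'
from h import *
P=np.load('w3.npy',allow_pickle=True).item();im=cv2.imread('pics/w3.png');hsv=cv2.cvtColor(im,cv2.COLOR_BGR2HSV)
q=imaging.camera_params('top')
a=[];b=[];pa=[]
for col in range(145,380,5):
    cv=hsv[:,col,2].astype(int);sa=hsv[:,col,1].astype(int)
    top=[r for r in range(120,200) if sa[r]>60 and cv[r]>125]
    a.append(onz(P,col,min(top)-.5,.064)[:2])
    if col<190 or col>320: b.append(onz(P,col,max(top)+.5,.064)[:2])
L=[]
for e in(a,b):
    e=np.array(e);f=cv2.fitLine(e.astype(np.float32),cv2.DIST_HUBER,0,.001,.001).ravel();L.append(f);print(len(e),f,np.degrees(np.arctan2(f[0],f[1])),'x@.043',f[2]+f[0]/f[1]*(.043-f[3]))
th=[np.arctan2(*(f[:2]*np.sign(f[1]))) for f in L];t=np.mean(th);n=np.array([np.cos(t),-np.sin(t)])
d=[f[2:]@n for f in L];print('yaw',np.degrees(t),'width',np.diff(d),'mid d',np.mean(d))
B=np.array([[122,153],[388,135],[388,170],[129,189.]]);W=np.array([onz(P,*x,.064)[:2] for x in B]);print(W,W.mean(0))
for h in(.05,.064,.08): print(h,'length check',np.linalg.norm(onz(P,145,171,h)-onz(P,367,155,h)))
# screws triangulated with top view: (205?)
tq=cv2.imread('pics/t1.png')
print('screw tri',tri(ray(P,143,170.5),ray(q,205.3,182.0)),tri(ray(P,368,154.5),ray(q,278.8,194.0)))
# tin rim: bright ring; outer boundary
pts=[]
g=hsv[:,:,2].astype(int)
for ang in np.radians(np.arange(195,346,4)):
    c0=np.array([257.,310.]);
    prof=[(r,g[int(round(c0[1]+r*np.sin(ang))),int(round(c0[0]+r*np.cos(ang)))]) for r in np.arange(60,95,.5)]
    br=[r for r,v in prof if v>105]
    if br: pts.append(c0+np.mean(br)*np.array([np.cos(ang),np.sin(ang)]))
pts=np.array(pts)
s=status.state();zr=s['eef_pos'][2]-.0225+.07
X=np.array([onz(P,u,v,zr)[:2] for u,v in pts])
keep=np.ones(len(X),bool)
for _ in range(5):
    A=np.c_[2*X[keep],np.ones(keep.sum())];w=np.linalg.lstsq(A,(X[keep]**2).sum(1),rcond=None)[0];r=np.sqrt(w[2]+w[:2]@w[:2])
    keep=np.abs(np.linalg.norm(X-w[:2],axis=1)-r)<.002
print('rim',w[:2],r,keep.sum(),'vs tcp',s['eef_pos'],'tool off',s['ee_rot'].T@np.array([*(w[:2]-s['eef_pos'][:2]),0])*1e3)
E
```

```text
47 [0.18406935 0.98291326 0.61642516 0.0838922 ] 10.606878 x@.043 0.60876733
20 [0.18292984 0.983126   0.64910865 0.05467098] 10.540462 x@.043 0.646937
yaw 10.57367 width [0.03749061] mid d 0.6093092
[[ 0.58625132 -0.08183018]
 [ 0.63441983  0.16957027]
 [ 0.66840424  0.16473688]
 [ 0.62208375 -0.08847645]] [0.62778979 0.04100013]
0.05 length check 0.22726469030014398
0.064 length check 0.2173585385139276
0.08 length check 0.20603722218682316
screw tri [0.55462908 0.10490869 0.48510954] [ 0.48533253 -0.0369973   0.69614124]
rim [0.6359162  0.04026118] 0.028188807903738813 38 vs tcp [0.63777717 0.03837287 0.22862657] tool off [ 2.28169797e+00  1.35008863e+00 -1.55486943e-04]
```

Rail yaw is 10.6° (x leaning with +y) and its midline is at x=0.628 for y=0.043. The measured width of 37.5 mm fits. The tin needs to move about 9 mm along tool +x, then go down.

```bash
python3 -m jog '[[[5,-0.5,5],[0,0,0]],[[4,0,20],[0,0,0]],[[0,0,30],[0,0,0]],[[0,0,30],[0,0,0]],[[0,0,25],[0,0,0]],[[0,0,15],[0,0,0]],[[0,0,6],[0,0,0]],[[0,0,0],[0,0,0]]]' 
python3 -m jog '[[[0,0,1],[0,0,0]],[[0,0,1],[0,0,0]],[[0,0,1],[0,0,0]],[[0,0,1],[0,0,0]],[[0,0,0],[0,0,0]],[[0,0,0],[0,0,0]]]'
python3 - <<'E'
from h import *
P=np.load('w3.npy',allow_pickle=True).item();q=imaging.camera_params('top')
print('screw tri',tri(ray(P,143,170.5),ray(q,278.8,194.0)),tri(ray(P,368,154.5),ray(q,205.3,182.0)))
E
```

```text
time: 6.4
eef_pos: [0.6285, 0.0409, 0.0962]
ee_rot: [[-0.967, 0.255, -0.002], [0.255, 0.967, -0.001], [0.002, -0.001, -1.0]]
ft_force: [0.4, -0.9, -2.2]
finger_gap: 0.699
grip_force: 66.2
time: 6.9
eef_pos: [0.6297, 0.0414, 0.0936]
ee_rot: [[-0.967, 0.254, 0.0], [0.254, 0.967, 0.0], [-0.0, 0.0, -1.0]]
ft_force: [0.1, 0.2, -3.4]
finger_gap: 0.702
grip_force: 66.2
screw tri [ 0.60769934 -0.06683567  0.06762906] [0.65091717 0.15108225 0.0540987 ]
```

```bash
python3 -m jog '[[[0,0,1],[0,0,0]],[[0,0,1],[0,0,0]],[[0,0,1],[0,0,0]],[[0,0,0],[0,0,0]],[[0,0,0],[0,0,0]]]'
python3 -m jog '[[[0,0,1],[0,0,0]],[[0,0,0],[0,0,0]],[[0,0,0],[0,0,0]]]'
```

```text
time: 7.32
eef_pos: [0.6296, 0.0413, 0.0902]
ee_rot: [[-0.967, 0.254, -0.0], [0.254, 0.967, -0.0], [0.0, -0.0, -1.0]]
ft_force: [0.5, -0.7, -3.3]
finger_gap: 0.699
grip_force: 66.2
time: 7.57
eef_pos: [0.6296, 0.0414, 0.0893]
ee_rot: [[-0.967, 0.254, -0.0], [0.254, 0.967, -0.0], [0.0, -0.0, -1.0]]
ft_force: [-0.1, -0.6, -2.3]
finger_gap: 0.699
grip_force: 66.2
```

```bash
python3 -m jog '[[[0,0,1],[0,0,0]],[[0,0,0],[0,0,0]],[[0,0,0],[0,0,0]]]'
python3 -m jog '[[[0,0,0.7],[0,0,0]],[[0,0,0],[0,0,0]],[[0,0,0],[0,0,0]]]' |grep -E 'pos|force'
python3 -m jog '[[[0,0,0.7],[0,0,0]],[[0,0,0],[0,0,0]],[[0,0,0],[0,0,0]]]' |grep -E 'pos|force'
```

```text
time: 7.82
eef_pos: [0.6296, 0.0414, 0.0882]
ee_rot: [[-0.967, 0.254, -0.0], [0.254, 0.967, -0.0], [0.0, -0.0, -1.0]]
ft_force: [-0.3, -0.0, -3.2]
finger_gap: 0.702
grip_force: 66.2
eef_pos: [0.6297, 0.0414, 0.0879]
ft_force: [-1.7, -0.8, 2.9]
grip_force: 66.6
eef_pos: [0.6298, 0.0414, 0.0878]
ft_force: [-6.3, 0.4, 15.0]
grip_force: 67.7
```

Contact shows at about 0.088. I'll relieve the push, open, then rise and look.

```bash
python3 -m jog '[[[0,0,-0.7],[0,0,0]],[[0,0,0],[0,0,0]]]' |grep -E 'pos|ft'
python3 -m jog '[[[0,0,0],[0,0,0]],[[0,0,0],[0,0,0]],[[0,0,0],[0,0,0]],[[0,0,0],[0,0,0]]]' 1 |grep -E 'pos|ft|gap'
python3 -m jog '[[[0,0,-5],[0,0,0]],[[0,0,-15],[0,0,0]],[[0,0,-30],[0,0,0]],[[0,0,-30],[0,0,0]],[[0,0,-30],[0,0,0]],[[0,0,-30],[0,0,0]],[[0,0,-5],[0,0,0]],[[0,0,0],[0,0,0]]]'
python3 - <<'E'
from h import *
a,p=snap('wrist','w4.png'); np.save('w4.npy',p,allow_pickle=True)
t,q=snap('top','t4.png');s,_=snap('scene','s4.png')
a=cv2.imread('pics/w4.png');s=cv2.imread('pics/s4.png');t=cv2.imread('pics/t4.png')
cv2.imwrite('pics/z4.png',np.hstack([cv2.resize(a,(400,300)),cv2.resize(s[130:280,180:380],(400,300))]))
print(tooldelta([.467,.21,.2]))
E
```

```text
eef_pos: [0.6298, 0.0414, 0.0879]
ft_force: [-2.8, -0.6, 5.9]
eef_pos: [0.6297, 0.0413, 0.0875]
ft_force: [1.1, -0.4, 0.3]
finger_gap: 0.999
time: 9.48
eef_pos: [0.6308, 0.0414, 0.2352]
ee_rot: [[-0.967, 0.254, 0.004], [0.254, 0.967, 0.001], [-0.004, 0.002, -1.0]]
ft_force: [-0.2, 0.8, -0.9]
finger_gap: 0.999
grip_force: 0.0
[199.5 121.9  31.8]
```

View pics/z4.png

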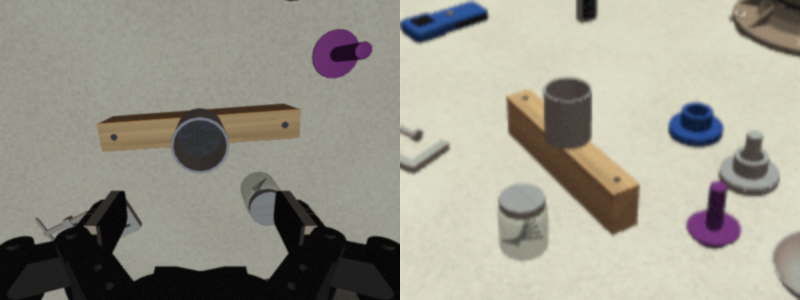

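The tin stands upright on the rail. I'll measure the rim centre against the rail's midline in this view and confirm the knob once more.

```bash
cat > rim.py <<'E'
from h import *
def ring(im,P,z,c0,angs,r0,r1,thr,out=False):
    g=cv2.cvtColor(im,cv2.COLOR_BGR2HSV)[:,:,2];pts=[]
    for a in np.radians(angs):
        rr=np.arange(r0,r1,.5);xy=np.array([np.asarray(c0)+r*np.array([np.cos(a),np.sin(a)]) for r in rr]).astype(np.float32)
        v=cv2.remap(g,xy[:,0],xy[:,1],cv2.INTER_LINEAR).ravel().astype(float)
        pts.append(xy[np.argmax(v)] if not out else xy[np.argmax(np.abs(np.diff(v)))])
    X=np.array([onz(P,u,v,z)[:2] for u,v in pts]);k=np.ones(len(X),bool)
    for _ in range(8):
        A=np.c_[2*X[k],np.ones(k.sum())];w=np.linalg.lstsq(A,(X[k]**2).sum(1),rcond=None)[0];r=np.sqrt(w[2]+w[:2]@w[:2])
        k=np.abs(np.linalg.norm(X-w[:2],axis=1)-r)<.0015
    return w[:2],r,k.sum()
E
python3 - <<'E'
from rim import *
P=np.load('w4.npy',allow_pickle=True).item();im=cv2.imread('pics/w4.png')
q=imaging.camera_params('top');p=imaging.camera_params('scene')
# outer rim edge against dark side/bright shelf: lower half, largest step
c,r,n=ring(im,P,.134,(256,184),range(15,166,5),28,42,0,True);print('outer',c,r,n)
hsv=cv2.cvtColor(im,cv2.COLOR_BGR2HSV);L=[]
a=[];b=[]
for col in list(range(150,210,4))+list(range(300,370,4)):
    top=[x for x in range(125,205) if hsv[x,col,1]>60 and hsv[x,col,2]>125]
    a.append(onz(P,col,min(top)-.5,.064)[:2]);b.append(onz(P,col,max(top)+.5,.064)[:2])
for e in(a,b):L.append(cv2.fitLine(np.array(e,np.float32),cv2.DIST_HUBER,0,.001,.001).ravel())
t=np.mean([np.arctan2(*(f[:2]*np.sign(f[1]))) for f in L]);nn=np.array([np.cos(t),-np.sin(t)]);d=[f[2:]@nn for f in L]
print('yaw',np.degrees(t),'width',d[1]-d[0],'off-centre mm',1e3*(c@nn-np.mean(d)))
# top view: mouth dark blob
for f in('t4','t1'):
  tt=cv2.imread(f'pics/{f}.png');g=tt.max(2);m=(g<62).astype(np.uint8);k,l,st,ce=cv2.connectedComponentsWithStats(m)
  for i in range(1,k):
    if 80<st[i,4]<900 and 150<ce[i][1]<280: print(f,st[i],ce[i],onz(q,*ce[i],.134)[:2])
print('screws off?',tooldelta([.467,.21,.2]))
E
```

```text
outer [0.62804489 0.04144139] 0.026474926596750527 31
yaw 10.597911 width 0.03717774 off-centre mm 0.5327810660827881
t4 [257 166  11  17  81] [262.19753086 173.81481481] [ 0.65440038 -0.01834581]
t1 [306 235  17  17 223] [314.03587444 243.17488789] [ 0.45580062 -0.15745251]
screws off? [199.5 121.9  31.8]
```

The tin is 0.5 mm off the rail's midline, at about (0.628,0.0414), so it's well placed. Now to the knob.

```bash
python3 -m jog '[[[15,9,0],[0,0,0]],[[25,15,0],[0,0,0]],[[30,18,0],[0,0,0]],[[30,18,0],[0,0,0]],[[30,18,0],[0,0,0]],[[30,18,0],[0,0,0]],[[25,16,0],[0,0,0]],[[14,9,0],[0,0,0]]]' 0.55 >/dev/null
python3 -m jog '[[[0,0,0],[0,0,0]],[[0,0,0],[0,0,0]],[[0,0,0],[0,0,0]]]' - 
python3 - <<'E'
from rim import *
a,p=snap('wrist','w5.png'); np.save('w5.npy',p,allow_pickle=True)
im=cv2.imread('pics/w5.png')
u,v=proj(p,[.467,.21,.076]);print(u,v)
x,y=int(u),int(v);cv2.imwrite('pics/z5.png',cv2.resize(im[y-50:y+50,x-60:x+60],(720,600),interpolation=0))
print(x-60,y-50)
E
```

```text
time: 10.55
eef_pos: [0.4681, 0.2082, 0.232]
ee_rot: [[-0.967, 0.255, -0.001], [0.255, 0.967, -0.001], [0.0, -0.001, -1.0]]
ft_force: [0.8, -0.1, -0.2]
finger_gap: 0.552
grip_force: 0.0
258.45587952601295 172.78015304906856
198 122
```

View pics/z5.png

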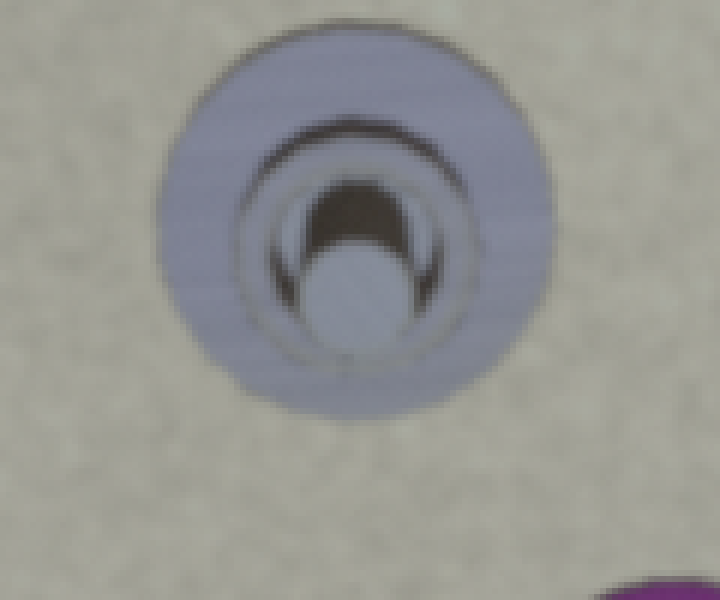

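The knob top is at wrist (257,171), giving a position of about (0.465,0.209). I'll shift +3 mm in tool x, descend to TCP z 0.050 (the collar top is at 0.044) and grip.

```bash
python3 -m jog '[[[2,0,15],[0,0,0]],[[1,0,30],[0,0,0]],[[0,0,36],[0,0,0]],[[0,0,36],[0,0,0]],[[0,0,32],[0,0,0]],[[0,0,22],[0,0,0]],[[0,0,10],[0,0,0]],[[0,0,1],[0,0,0]]]' >/dev/null
python3 -m jog '[[[0,0,0],[0,0,0]],[[0,0,0],[0,0,0]]]'
python3 -m jog '[[[0,0,0],[0,0,0]],[[0,0,0],[0,0,0]],[[0,0,0],[0,0,0]],[[0,0,0],[0,0,0]],[[0,0,0],[0,0,0]],[[0,0,0],[0,0,0]],[[0,0,0],[0,0,0]],[[0,0,0],[0,0,0]]]' 0 60
```

```text
time: 11.43
eef_pos: [0.466, 0.2097, 0.0518]
ee_rot: [[-0.967, 0.255, 0.001], [0.255, 0.967, 0.001], [-0.001, 0.001, -1.0]]
ft_force: [-0.1, 0.3, 0.9]
finger_gap: 0.547
grip_force: 0.0
time: 12.1
eef_pos: [0.4657, 0.21, 0.0518]
ee_rot: [[-0.967, 0.254, 0.001], [0.254, 0.967, 0.001], [-0.001, 0.001, -1.0]]
ft_force: [-1.5, -3.4, 11.6]
finger_gap: 0.213
grip_force: 58.2
```

```bash
python3 -m jog '[[[0,0,-6],[0,0,0]],[[0,0,-15],[0,0,0]],[[0,0,-28],[0,0,0]],[[0,0,-35],[0,0,0]],[[0,0,-35],[0,0,0]],[[0,0,-35],[0,0,0]],[[0,0,-25],[0,0,0]],[[0,0,-6],[0,0,0]]]'
python3 -m jog '[[[-10,-6,0],[0,0,0]],[[-25,-15,0],[0,0,0]],[[-32,-20,0],[0,0,0]],[[-35,-22,0],[0,0,0]],[[-35,-22,0],[0,0,0]],[[-32,-19,0],[0,0,0]],[[-21,-13,0],[0,0,0]],[[-10,-5,0],[0,0,0]]]' >/dev/null
python3 -m jog '[[[0,0,0],[0,0,0]],[[0,0,0],[0,0,0]],[[0,0,0],[0,0,0]]]'
python3 - <<'E'
from rim import *
a,p=snap('wrist','w6.png'); np.save('w6.npy',p,allow_pickle=True)
a=cv2.imread('pics/w6.png');snap('scene','s6.png');s=cv2.imread('pics/s6.png')
cv2.imwrite('pics/z6.png',np.hstack([cv2.resize(a,(400,300)),cv2.resize(s[60:285,180:480],(400,300))]))
print(tooldelta([.628,.0414,.2]))
E
```

```text
time: 12.77
eef_pos: [0.4664, 0.2103, 0.2403]
ee_rot: [[-0.967, 0.254, 0.005], [0.254, 0.967, 0.004], [-0.003, 0.005, -1.0]]
ft_force: [0.4, 0.9, -1.6]
finger_gap: 0.211
grip_force: 59.1
time: 13.68
eef_pos: [0.6266, 0.042, 0.2352]
ee_rot: [[-0.967, 0.253, -0.001], [0.253, 0.967, 0.0], [0.001, 0.0, -1.0]]
ft_force: [0.1, 0.4, -2.7]
finger_gap: 0.214
grip_force: 59.2
[-1.4 -0.5 35.6]
```

View pics/z6.png

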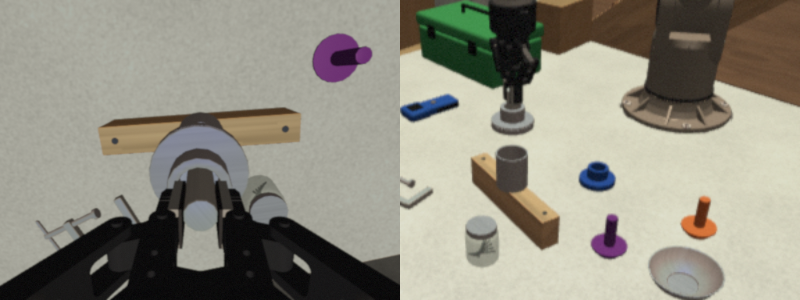

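Both lids hang level from the knob, directly above the tin. I'll check the knob's offset in the grip: knob top at full-image (258,275).

```bash
python3 - <<'E'
from rim import *
P=np.load('w6.npy',allow_pickle=True).item();im=cv2.imread('pics/w6.png')
s=status.state();z=s['eef_pos'][2]+.0242
m=(im[:,:,0]>115).astype(np.uint8)
print([(r,int(im[r,258,0])) for r in range(245,310,3)]);print([(c,int(im[275,c,0])) for c in range(230,290,3)])
for uv in((258,275),): 
    k=onz(P,*uv,z)[:2];print(k,s['ee_rot'].T@np.array([*(k-s['eef_pos'][:2]),0])*1e3)
E
```

```text
[(245, 52), (248, 54), (251, 54), (254, 55), (257, 122), (260, 159), (263, 157), (266, 156), (269, 152), (272, 148), (275, 150), (278, 147), (281, 145), (284, 144), (287, 142), (290, 140), (293, 141), (296, 150), (299, 160), (302, 155), (305, 156), (308, 160)]
[(230, 46), (233, 26), (236, 136), (239, 147), (242, 148), (245, 147), (248, 148), (251, 147), (254, 150), (257, 151), (260, 146), (263, 144), (266, 149), (269, 146), (272, 147), (275, 144), (278, 80), (281, 39), (284, 76), (287, 118)]
[0.62604609 0.04269599] [8.14324648e-01 2.58573292e-01 6.09310148e-04]
```

```bash
python3 -m jog '[[[-2,-0.5,5],[0,0,0]],[[0,0,12],[0,0,0]],[[0,0,12],[0,0,0]],[[0,0,10],[0,0,0]],[[0,0,5],[0,0,0]],[[0,0,2],[0,0,0]],[[0,0,0],[0,0,0]],[[0,0,0],[0,0,0]]]' | grep -E 'pos|ft'
python3 -m jog '[[[0,0,2],[0,0,0]],[[0,0,2],[0,0,0]],[[0,0,1],[0,0,0]],[[0,0,0],[0,0,0]],[[0,0,0],[0,0,0]]]'| grep -E 'pos|ft'
python3 -m jog '[[[0,0,2],[0,0,0]],[[0,0,2],[0,0,0]],[[0,0,1],[0,0,0]],[[0,0,0],[0,0,0]],[[0,0,0],[0,0,0]]]'| grep -E 'pos|ft'
```

```text
eef_pos: [0.6294, 0.0398, 0.1897]
ft_force: [0.5, 0.9, -2.5]
eef_pos: [0.6292, 0.0399, 0.1846]
ft_force: [0.0, -0.3, -1.8]
eef_pos: [0.6292, 0.0399, 0.1795]
ft_force: [0.1, -0.3, -3.1]
```

```bash
python3 -m jog '[[[0,0,1],[0,0,0]],[[0,0,1],[0,0,0]],[[0,0,1],[0,0,0]],[[0,0,1],[0,0,0]],[[0,0,0],[0,0,0]],[[0,0,0],[0,0,0]]]'| grep -E 'pos|ft'
python3 -m jog '[[[0,0,1],[0,0,0]],[[0,0,0],[0,0,0]],[[0,0,0],[0,0,0]]]'| grep -E 'pos|ft'
python3 -m jog '[[[0,0,1],[0,0,0]],[[0,0,0],[0,0,0]],[[0,0,0],[0,0,0]]]'| grep -E 'pos|ft'
```

```text
eef_pos: [0.6292, 0.0401, 0.1755]
ft_force: [0.3, 2.0, -2.9]
eef_pos: [0.6292, 0.0399, 0.1746]
ft_force: [-0.9, 0.2, -2.3]
eef_pos: [0.6295, 0.0401, 0.174]
ft_force: [-0.9, 2.2, 3.5]
```

Seated at 0.174 (0.1738 expected), with contact felt. Release, rise, look.

```bash
python3 -m jog '[[[0,0,0],[0,0,0]],[[0,0,0],[0,0,0]],[[0,0,0],[0,0,0]],[[0,0,0],[0,0,0]]]' 0.5 | grep -E 'pos|ft|gap'
python3 -m jog '[[[0,0,-3],[0,0,0]],[[0,0,-8],[0,0,0]],[[0,0,-20],[0,0,0]],[[0,0,-30],[0,0,0]],[[0,0,-30],[0,0,0]],[[0,0,-20],[0,0,0]],[[0,0,0],[0,0,0]],[[0,0,0],[0,0,0]]]' 1
python3 - <<'E'
from rim import *
a,p=snap('wrist','w7.png'); np.save('w7.npy',p,allow_pickle=True)
a=cv2.imread('pics/w7.png');snap('scene','s7.png');s=cv2.imread('pics/s7.png');snap('top','t7.png')
u,v=map(int,proj(p,[.628,.041,.17]));print(u,v, p['fx'])
u0,v0=u-66,v-50
cv2.imwrite('pics/z7.png',np.hstack([cv2.resize(a[v0:v0+100,u0:u0+133],(532,400),interpolation=0),cv2.resize(s[100:200,215:280],(260,400))]));print(u0,v0)
E
```

```text
eef_pos: [0.6293, 0.0397, 0.1736]
ft_force: [0.2, -0.4, 0.5]
finger_gap: 0.501
time: 17.28
eef_pos: [0.6298, 0.0399, 0.2863]
ee_rot: [[-0.967, 0.254, 0.002], [0.254, 0.967, 0.001], [-0.002, 0.001, -1.0]]
ft_force: [-0.5, -1.0, -0.7]
finger_gap: 1.002
grip_force: 0.0
257 182 320.21034992728346
191 132
```

View pics/z7.png

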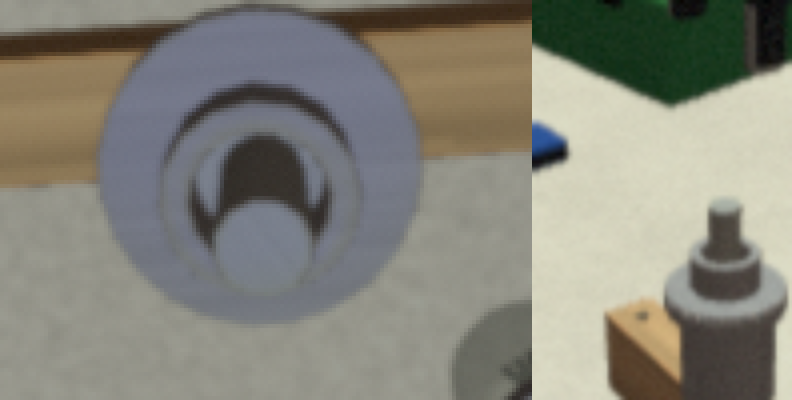

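The lids are seated level on the tin. The collar top circle is centred at wrist (255.8,181.8) and the knob top at (256.3,193.5).

```bash
python3 - <<'E'
from rim import *
P=np.load('w7.npy',allow_pickle=True).item()
for uv,z in(((255.8,181.8),.166),((256.3,193.5),.198),((65*1+191-.5,41.3+132-.5),.142)):
    k=onz(P,*uv,z);print(k,tooldelta([k[0],k[1],.148]))
q=imaging.camera_params('top');p=imaging.camera_params('scene')
t=cv2.imread('pics/t7.png');s=cv2.imread('pics/s7.png')
ks=(215+725/4-532/4-.5, 100+206/4-.5); print('knob scene onz .198',ks,onz(p,*ks,.198), 'tri h',tri(ray(P,256.3,193.5),ray(p,*ks)))
E
```

```text
[0.62786218 0.03971661 0.166     ] [  0.7  -0.4 135.9]
[0.62841516 0.04001281 0.198     ] [  0.2   0.  135.9]
[0.6257884  0.03994002 0.142     ] [  2.8  -0.7 135.9]
knob scene onz .198 (262.75, 151.0) [0.62816235 0.04115038 0.198     ] tri h [0.62811207 0.04038214 0.19784643]
```

The knob top triangulates to 0.198, so the inner lid is fully seated. Descend around the collar to TCP z 0.147 (the plate top is at 0.142) and grip gently.

```bash
python3 -m jog '[[[0.5,-0.3,12],[0,0,0]],[[0,0,25],[0,0,0]],[[0,0,30],[0,0,0]],[[0,0,25],[0,0,0]],[[0,0,20],[0,0,0]],[[0,0,12],[0,0,0]],[[0,0,5],[0,0,0]],[[0,0,0],[0,0,0]]]' 0.78 | grep -E 'pos|ft|gap'
python3 -m jog '[[[0,0,3],[0,0,0]],[[0,0,2],[0,0,0]],[[0,0,0],[0,0,0]],[[0,0,0],[0,0,0]]]' | grep -E 'pos|ft|gap'
```

```text
eef_pos: [0.6281, 0.0395, 0.1543]
ft_force: [-0.0, -0.1, 0.5]
finger_gap: 0.781
eef_pos: [0.629, 0.0398, 0.1512]
ft_force: [-0.3, -0.7, 0.2]
finger_gap: 0.778
```

```bash
python3 -m jog '[[[0,-0.3,2],[0,0,0]],[[0,0,1],[0,0,0]],[[0,0,0],[0,0,0]],[[0,0,0],[0,0,0]]]' 0.6 | grep -E 'pos|ft|gap'
python3 -m jog '[[[0,0,0],[0,0,0]],[[0,0,0],[0,0,0]],[[0,0,0],[0,0,0]],[[0,0,0],[0,0,0]],[[0,0,0],[0,0,0]]]' 0 40 | grep -E 'pos|force|gap'
python3 - <<'E'
from rim import *
s=status.state();print(s['eef_pos'],s['moment'])
snap('wrist','w8.png');snap('scene','s8.png')
E
```

```text
eef_pos: [0.6286, 0.0395, 0.1476]
ft_force: [0.0, -0.7, 0.2]
finger_gap: 0.599
eef_pos: [0.6288, 0.0395, 0.148]
ft_force: [-1.4, 0.4, 5.7]
finger_gap: 0.501
grip_force: 40.4
[0.6288368  0.03951068 0.14803354] [ 0.12078933  0.32231583 -0.02917818]
```

The grip is on the collar (gap 42.6 mm, reading about 1.5 mm low as before). Lift straight up, slowly at first.

```bash
python3 -m jog '[[[0,0,-1],[0,0,0]],[[0,0,-1],[0,0,0]],[[0,0,-2],[0,0,0]],[[0,0,-2],[0,0,0]],[[0,0,-3],[0,0,0]],[[0,0,-3],[0,0,0]],[[0,0,-4],[0,0,0]],[[0,0,-4],[0,0,0]]]' | grep -E 'pos|force|gap'
python3 -m jog '[[[0,0,-6],[0,0,0]],[[0,0,-6],[0,0,0]],[[0,0,-6],[0,0,0]],[[0,0,-8],[0,0,0]],[[0,0,-8],[0,0,0]],[[0,0,-8],[0,0,0]],[[0,0,-8],[0,0,0]],[[0,0,-8],[0,0,0]]]' | grep -E 'pos|force|gap'
python3 -m jog '[[[0,0,-10],[0,0,0]],[[0,0,-12],[0,0,0]],[[0,0,-12],[0,0,0]],[[0,0,-10],[0,0,0]],[[0,0,-8],[0,0,0]],[[0,0,-4],[0,0,0]],[[0,0,0],[0,0,0]],[[0,0,0],[0,0,0]]]'
python3 -m jog '[[[0,0,0],[0,0,0]],[[0,0,0],[0,0,0]],[[0,0,0],[0,0,0]],[[0,0,0],[0,0,0]]]' >/dev/null
python3 - <<'E'
from rim import *
snap('wrist','w9.png');snap('scene','s9.png')
a=cv2.imread('pics/w9.png');s=cv2.imread('pics/s9.png')
cv2.imwrite('pics/z9.png',np.hstack([cv2.resize(a,(400,400)),cv2.resize(s[60:220,190:350],(400,400))]))
E
```

```text
eef_pos: [0.6286, 0.0395, 0.1681]
ft_force: [-0.9, 0.4, -1.5]
finger_gap: 0.495
grip_force: 40.7
eef_pos: [0.6287, 0.0394, 0.2266]
ft_force: [-0.7, 0.4, -0.8]
finger_gap: 0.501
grip_force: 40.7
time: 21.28
eef_pos: [0.6285, 0.0395, 0.2815]
ee_rot: [[-0.967, 0.254, -0.0], [0.254, 0.967, 0.0], [0.0, -0.0, -1.0]]
ft_force: [0.4, -0.2, -1.7]
finger_gap: 0.501
grip_force: 40.7
```

View pics/z9.png

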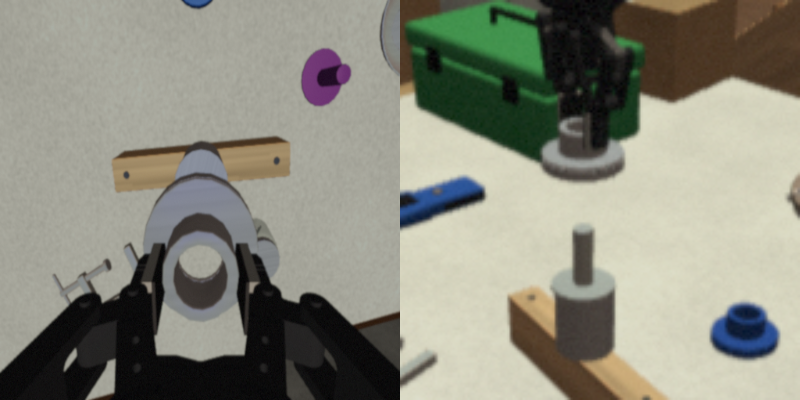

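The cover is held level with about 60 mm between its lower edge and the knob top. The inner lid sits level on the upright tin, with its knob at scene (263,152), unmoved. Handing in.

```bash
python3 -c "
from cell import job;print(job.hand_in())"
```

```text
the job is handed in; nothing more can be done
None
```

The job is handed in: the tin stands centred on the rail with the inner lid seated, and the outer cover is held level about 60 mm clear above the knob.

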